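Slide the parts bin home past its spring stop

TASK

With your fingertips, press the red spring bar beside the track fully down and, keeping it held down, push the blue parts bin along the track by its yellow ear, past the red stop, until it is fully home against the dark end block. Then let the bar go so that the stop springs up behind the bin and locks it there. Lift nothing, keep the little orange pot standing in the bin, and leave the other things on the bench alone.

Things in the scene. Friction and masses are not known exactly. Their poses are not given: they have to be found in the camera images.
- track: Fixed grey track, 320 mm long in y (the way the bin slides), x from -82 to +50, yawed up to 25 degrees. Origin: on the bench, mid-length, under the middle of the channel; z up. Channel floor at 20 mm height; aluminium rails beside it, out to x = -42.5 and +42.5, stand 31 mm high and lip over the bin's runner: it can only slide. Dark end block at y = +146 to +160, top at 50 mm.
- bin: Loose blue open bin on a black runner, 120 mm long (y), 58 wide (runner 70), 58 high, about 0.45 kg. Origin: centre of its underside, on the channel floor; axes as the track's. Starts at y = -61 to -89 in the track's frame, short of the stop; slides easily to +y. Home on the end block: y = +86. It bears a yellow ear on its -x side, 10 mm thick (y -5 to +5), x -29 to -82, z 32 to 60.
- ear_push (a point): Centre of the flat face of the yellow ear that looks to -y (the face to push on), at x = -62, y = -5, z = +46 mm in the bin's frame, right above the centre line of the red bar. The ear is 52 to 80 mm above the bench.
- bar_top (a point): Centre of the top of the red spring bar (moves with it), which lies along the robot's (-x) side of the channel: 260 mm long in the track's y (-160 to +100), 34 wide, centred on x = -62. Bar up: top at 48 mm, 4 mm under the ear. Pressed anywhere it goes straight down without tilting; a fingertip can stay on it behind the ear all the way home.
- stop_tongue (a point): Top middle of the red stop tongue, part of the bar: 50 mm wide in x, 8 thick in y, through the channel floor at x = 0, y = +15 in the track's frame; 8 mm proud of the floor while the bar is up, blocking the bin. With the bin home, the bin's rear end is 7 mm past the tongue.
- stop_bar (a joint): How far the bar with its tongue is pressed down, m: 0 = up, 0.014 = fully down, at its bottom. Tongue flush with the channel floor at 0.008; the bin passes freely from 0.009. Spring: 3.5 N to start, 8.5 N fully down; rises again when let go, unless the bin stands over the tongue.
- pot: Small loose orange jar, 36 mm across, 44 high, standing inside the bin in its rear half; rides along. Origin: centre of its underside.
- tape_roll: Grey roll of tape lying flat, 84 mm across, 24 high, beyond the track. Leave alone.
- screw_jar: Amber jar with a white lid and label, 60 mm across, 75 high, beyond the track. Leave alone.
- screwdriver: Screwdriver with yellow handle, 180 mm long, lying between the robot and the track. Leave alone.
- carton: Small cardboard carton 100 x 80 x 70 mm high, off to one side. Leave alone.
- spray_can: Green can, 54 mm across, 150 high, off to one side. Leave alone.
- torch: Black torch standing on its head, 44 mm across, 110 high, off to one side. Leave alone.

How it is judged:
On the way, in this order (a step that is already met when the one before it is completed fails the run):
1. the bar is pressed down while the bin is still on the near side of the stop (value of joint stop_bar above 0.0092 m and y of bin in the frame of track below -0.045 m), for 0.1 s.
2. the bin is pushed over the stop with the bar still held down (value of joint stop_bar above 0.0092 m and y of bin in the frame of track between -0.025 and 0.07 m), for 0.1 s.
At the end, for the whole second after the job is handed in: The bin stands level and still between the stop and the end block (within about 8 mm of the block), the bar and its stop are up again (within 2 mm) behind it, and the pot stands upright in the bin (y of bin in the frame of track between 0.0765 and 0.09 m and value of joint stop_bar below 0.002 m and linear speed of bin below 0.01 m/s and angle between bin's own z axis and vertical below 0.06 rad and angle between pot's own z axis and vertical below 0.3 rad and horizontal distance between pot and bin below 0.06 m); the robot touches nothing.
It fails at once if the bin is lifted or tipped (height (world z) of bin above 0.032 m or angle between bin's own z axis and vertical above 0.2 rad).
It fails at once if the pot is lifted or tipped over (z of pot in the frame of bin above 0.025 m or angle between pot's own z axis and vertical above 0.7 rad).
It fails at once if something else on the bench is moved (distance of any of tape_roll, screw_jar, screwdriver, carton, spray_can, torch from where it was at the start of the episode above 0.03 m).
It also fails if it takes over 38 s, if anything falls off the work surface, if the arm or the gripper's body presses on something with over 40 N, if the wrist force passes 120 N, or if a joint passes its speed limit or range.

ROBOT

A 6-joint arm with a two-finger parallel gripper is mounted at the origin on the work surface. World frame = base frame: x ahead of the robot, y to its left, z up, the work surface at z = 0. Lengths are in m, angles in rad, forces in N, time in s.
With the tool pointing down it reaches from about 0.35 to 0.725 m from the base axis. Payload 4.3 kg.
Tool frame: the origin (TCP) lies at the very end of the fingers, on their centre line; the grasp point (between the pads) lies 19 mm behind it; z points along the fingers, y is the direction in which the jaws open and shut (so a half turn about z gives the same grasp; the last joint's range is limited). The gripper opens to 85 mm and grips with 20 to 120 N. Pads are 22 mm wide; open, the fingers measure 114 mm over their backs; the gripper's body (76 mm by 85 mm) begins 54 mm behind the grasp point. The pads swing forward as they close: fully open they stand 13 mm farther back than shut.
Start: joints at [1.226, 0.377, 0.081, 1.274, 0, 1.46], TCP at [0.134, 0.559, 0.231] pointing down, gripper open.
Joint ranges: [-2.72, 2.72], [-0.84, 1.66], [-1.02, 1.22], [-1.77, 2.12], [-1.37, 1.28], [-3.14, 3.14]. Speed limits (rad/s): [2.57, 2.57, 3.14, 3.14, 3.14, 3.14].

INTERFACE

Orientations are given as a unit quaternion [w, x, y, z].
In Python, from station import sense, grab_frame, camera_params, sign_off gives the robot as it stands.
- The arm moves only by the tool apply_moves, never from a script. Its argument "moves" is a list of rows, each a list of 5 numbers: the closure, from 0 (fully open) to 1 (shut), then the shift along the tool's x, y, z in cm, then the turn about the tool's z in rad. A call has 1 to 12 rows; each row shifts and turns the commanded pose from where the row before left it, along the tool's axes as they then stand; what a row does not reach is not made up. A row lasts 1/12 s, in which the tool goes at most 41.7 mm and 7.16 degrees, less where a joint would pass 70% of its speed; a pose out of reach is approached as far as the arm can. A call with a gripper value outside its range is refused whole. The fingers move at their own pace and stop on an object; "grip_force" is the grip in N (left out, the last holds). Time passes only in rows, so rows that do not move let the fingers close. It gives the time, the measured TCP pose, the force and the opening at its end, in the units of the state.
- sense(): the state, without advancing time (a new reading comes with each control period).
- grab_frame(name): name is "side" or "top" or "wrist"; returns the picture (384x512x3 uint8, red, green, blue); there is no depth.
- camera_params(name): a dict with "fov_y" (degrees; the focal length in pixels is half the picture's height over the tangent of half this angle, whatever the lens; pixels are square), "cx", "cy" (the principal point, pixels), "dist_coeffs" ([k1, k2, p1, p2, k3] as OpenCV has them; the pictures are not rectified), "xyz" and "orientation" of the camera in the world. Camera axes: x right, y up, looking along -z (the intrinsics and any distortion apply to the point x, -y, -z); pixel columns grow to the right and rows downward; lengths in m; the calibration is good to about 2 mm. A picture is of the moment at which its call begins: read the wrist's pose just before it. camera_params takes no time and is no camera call; for the wrist camera it gives the pose at the moment of the call.
- sign_off(): hands the job in, once; it reports no verdict.
The state is a dict: "time_s": time; "joints": joint angles; "dq": joint speeds; "tau": joint torques, N m; "ee_pos": TCP position; "tool_rot": TCP orientation; "contact_force": force on the tool from outside, world axes, zero at the start; "torque": the same for the moment, N m; "grip_width": finger opening in m.
Only numpy, scipy, OpenCV 4.12 (cv2) and the standard library are available. Lean on these libraries where they do the work, as an engineer would, in place of code of your own. Each camera call takes 0.05 s, during which the arm holds its last target. There are 200 camera calls.

## Working session

There is one attempt and no reset: what is moved stays moved. The work goes in short steps, Python scripts to look and compute and a tool call to move; the robot and the scene stay as the last step left them, time stands still between calls to the robot, and variables do not carry over. Pictures are saved under pics/ and viewed, about 8 in all and at most 12, crops included, and the job is handed in when it is done.

Besides the shell and the picture viewer there is one more tool, called after "Call:" as name([rows], argument=value, ...), one row to a line, values as JSON. apply_moves: Moves the arm, as the interface text tells. Its arguments: {"type":"object","properties":{"moves":{"type":"array"},"grip_force":{"type":"number"}},"required":["moves"]}

```bash
mkdir -p pics; ls; python3 - <<'E'
from station import *
import cv2,numpy as np
print(sense())
for n in("top","side"):
    f=grab_frame(n);cv2.imwrite(f"pics/{n}0.png",f[:,:,::-1]);print(n,camera_params(n))
a=cv2.imread("pics/top0.png");b=cv2.imread("pics/side0.png")
cv2.imwrite("pics/both.png",cv2.resize(np.vstack([a,b]),None,fx=.78,fy=.78))
E
```

```text
pics
{'time_s': 0.0, 'joints': array([ 1.22569912e+00,  3.78090189e-01,  7.96041056e-02,  1.27440674e+00,
       -4.25069147e-06,  1.46054999e+00]), 'dq': array([ 9.46715184e-06,  7.07959814e-04,  3.39632263e-04,  4.80736490e-04,
       -8.64407050e-05,  3.31148593e-04]), 'tau': array([ 1.54060976e-04, -4.63601518e+01,  2.69877112e+01,  2.06820579e-02,
        9.69178274e-06,  9.03911143e-06]), 'ee_pos': array([0.13353825, 0.55858847, 0.23033696]), 'tool_rot': array([-2.34529021e-04,  1.17155694e-01,  9.93113007e-01, -1.02167492e-03]), 'contact_force': array([ 0.05320459, -0.35912839,  0.00570176]), 'torque': array([ 0.03049413,  0.00399766, -0.01771803]), 'grip_width': 0.08580599318184207}
top {'fov_y': 42.111525207223266, 'cx': 253.46187042946468, 'cy': 189.64326551628926, 'dist_coeffs': array([0.02581911, 0.        , 0.        , 0.        , 0.        ]), 'xyz': array([0.3669446 , 0.01833249, 1.47064853]), 'orientation': array([ 0.7133497 ,  0.04077443, -0.05887416, -0.6971395 ])}
side {'fov_y': 52.910357938967756, 'cx': 249.57995395628703, 'cy': 202.73267836253996, 'dist_coeffs': array([-0.07206177,  0.        ,  0.        ,  0.        ,  0.        ]), 'xyz': array([ 0.09890176, -0.71501016,  0.80138592]), 'orientation': array([ 0.87604859,  0.39285166, -0.11433263, -0.25521459])}
```

View pics/both.png

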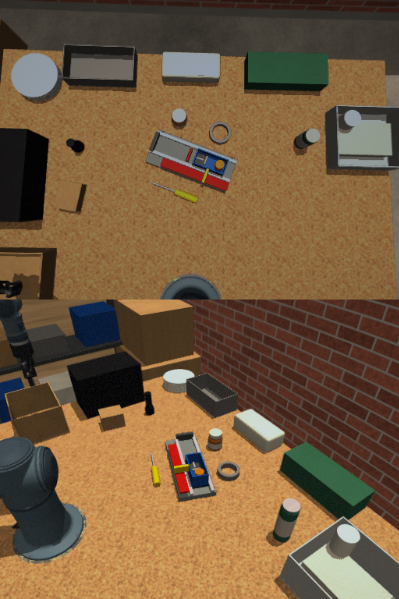

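The top view shows the track with the end block at the left (world +y), the bin at the right with its ear at about (265,227) full-size, and the red bar on the robot's side. Next I measure it.

```bash
cat > h.py <<'E'
from station import *
import cv2,numpy as np
from scipy.spatial.transform import Rotation as R
def rays(n,px,P=None):
    P=P or camera_params(n);f=192/np.tan(np.radians(P['fov_y']/2))
    K=np.array([[f,0,P['cx']],[0,f,P['cy']],[0,0,1]])
    u=cv2.undistortPoints(np.array(px,float).reshape(-1,1,2),K,P['dist_coeffs'])[:,0]
    d=np.c_[u[:,0],-u[:,1],-np.ones(len(u))]
    return P['xyz'],R.from_quat(P['orientation'],scalar_first=True).apply(d)
def plane(n,px,z,P=None):
    o,d=rays(n,px,P);return o+d*((z-o[2])/d[:,2])[:,None]
def blobs(im,lo,hi,amin=40):
    h=cv2.cvtColor(im,cv2.COLOR_RGB2HSV)
    lo=np.array(lo);hi=np.array(hi)
    m=cv2.inRange(h,lo,hi)
    if lo[0]==0: m|=cv2.inRange(h,np.array([174,*lo[1:]]),np.array([180,*hi[1:]]))
    c,_=cv2.findContours(m,cv2.RETR_EXTERNAL,cv2.CHAIN_APPROX_NONE)
    return sorted([x for x in c if cv2.contourArea(x)>=amin],key=cv2.contourArea)[::-1]
E
python3 - <<'E'
from h import *
for n in("top","side"):
    im=cv2.imread(f"pics/{n}0.png")[:,:,::-1].copy()
    for nm,lo,hi,z in(("red",(0,190,110),(5,255,255),.048),("yel",(22,170,120),(32,255,255),.08)):
        for c in blobs(im,lo,hi,25):
            if cv2.boundingRect(c)[1]<120: continue
            w=plane(n,c[:,0,:],z)
            r=cv2.minAreaRect((w[:,:2]*1000).astype(np.float32))
            print(n,nm,cv2.contourArea(c),cv2.boundingRect(c),np.round(r[0]),np.round(r[1]),round(r[2],1),np.round(cv2.boxPoints(r)).tolist())
a=cv2.imread("pics/top0.png")[155:260,170:320];b=cv2.imread("pics/side0.png")[160:265,190:340]
cv2.imwrite("pics/c1.png",cv2.resize(np.vstack([a,b]),(600*150//157,600*210//225*1),interpolation=cv2.INTER_CUBIC))
E
```

```text
top red 557.5 (206, 202, 56, 30) [489.  40.] [160.  31.] 70.3 [[448.0, -30.0], [477.0, -41.0], [531.0, 110.0], [502.0, 120.0]]
top red 294.5 (262, 224, 32, 21) [444. -87.] [85. 31.] 70.3 [[415.0, -122.0], [444.0, -133.0], [473.0, -53.0], [443.0, -42.0]]
top yel 203.0 (224, 243, 30, 17) [394.  23.] [85. 22.] 69.6 [[369.0, -13.0], [390.0, -21.0], [419.0, 59.0], [399.0, 67.0]]
side red 263.5 (216, 185, 17, 29) [498.  57.] [124.  32.] 70.3 [[462.0, 4.0], [492.0, -7.0], [534.0, 109.0], [503.0, 120.0]]
side red 261.0 (225, 223, 18, 25) [447. -86.] [90. 33.] 70.2 [[416.0, -122.0], [447.0, -133.0], [477.0, -49.0], [446.0, -38.0]]
side yel 149.0 (195, 213, 11, 24) [375. -31.] [87. 22.] 69.2 [[350.0, -68.0], [370.0, -76.0], [401.0, 6.0], [381.0, 14.0]]
side yel 38.5 (223, 211, 19, 6) [469. -43.] [12. 51.] 71.3 [[443.0, -41.0], [491.0, -57.0], [495.0, -46.0], [447.0, -30.0]]
```

View pics/c1.png

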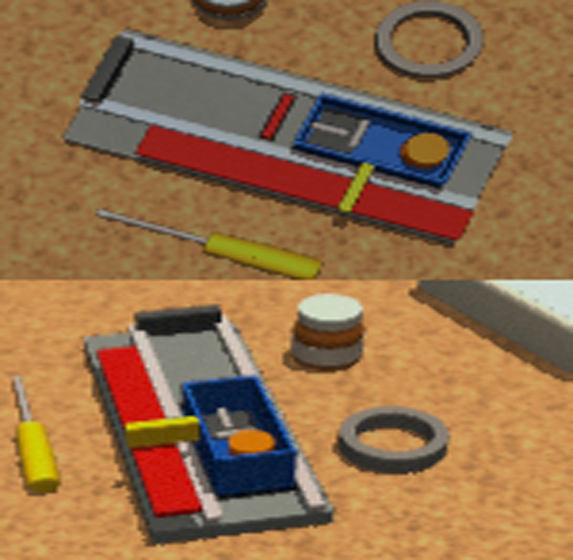

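The crops confirm the layout: the ear is at about (358,190) in the top crop, and the bar is free behind it. The track is yawed about -19.8° with its origin near (0.5425, 0.001). I'll shut the jaws, line them up with the track and hover behind the ear.

Call:
apply_moves([
  [1, -3.2, -1.6, 0, 0.11],
  [1, -3.2, -1.6, 0, 0],
  [1, -3.2, -1.6, 0, 0],
  [1, -3.2, -1.6, 0, 0],
  [1, -3.2, -1.6, 0, 0],
  [1, -3.2, -1.6, 0, 0],
  [1, -3.2, -1.6, 0, 0],
  [1, -3.2, -1.6, 0, 0],
  [1, -3.2, -1.6, 0, 0],
  [1, -3.2, -1.6, 0, 0],
  [1, -3.2, -1.6, 0, 0],
  [1, -3.2, -1.6, 0, 0],
], grip_force=40)

```text
time_s: 1.1
ee_pos: [0.4336, 0.25, 0.231]
tool_rot: [-0.0, 0.172, 0.985, -0.0]
contact_force: [0.7, 0.3, -0.0]
grip_width: -0.0002
```

Call:
apply_moves([
  [1, -1.1, -2.5, 0, 0],
  [1, -1.1, -2.5, 0, 0],
  [1, -1.1, -2.5, 0, 0],
  [1, -1.1, -2.5, 0, 0],
  [1, -1.1, -2.5, 0, 0],
  [1, -1.1, -2.5, 0, 0],
  [1, -1.1, -2.5, 0, 0],
  [1, -1.1, -2.5, 0, 0],
  [1, -1.1, -2.5, 0, 0],
  [1, -1.1, -2.5, 0, 0],
  [1, -1.1, -2.5, 0, 0],
  [1, 0, 0, 0, 0],
])

```text
time_s: 2.1
ee_pos: [0.4541, -0.0519, 0.2309]
tool_rot: [0.0, 0.174, 0.985, -0.001]
contact_force: [0.9, -0.7, -0.3]
grip_width: 0.0
```

```bash
cat > loc.py <<'E'
from h import *
Yt=np.array([.339,.941]);Xt=np.array([.941,-.339]);O=np.array([.5425,.0012])
def tr(p): d=np.atleast_2d(p)[:,:2]-O; return np.c_[d@Xt,d@Yt]*1000
def show():
    s=sense();m=R.from_quat(s['tool_rot'],scalar_first=True).as_matrix()
    print("t",round(s['time_s'],2),"tcp",s['ee_pos'].round(4),"track",tr(s['ee_pos']).round(1),"tooly deg",np.degrees(np.arctan2(m[1,1],m[0,1])).round(2),"z",m[:,2].round(3),"F",s['contact_force'].round(1),"w",round(s['grip_width'],4),"q",s['joints'].round(2))
E
python3 - <<'E'
from loc import *
show();P=camera_params("wrist");im=grab_frame("wrist")
cv2.imwrite("pics/w1.png",im[:,:,::-1])
for nm,lo,hi,z in(("red",(0,190,90),(5,255,255),.048),("yel",(22,150,100),(34,255,255),.08)):
    for c in blobs(im,lo,hi,300):
        w=plane("wrist",c[:,0,:],z,P);r=cv2.minAreaRect((w[:,:2]*1000).astype(np.float32))
        print(nm,cv2.boundingRect(c),np.round(r[0],1),np.round(r[1],1),round(r[2],1),tr(cv2.boxPoints(r)/1000).round().tolist())
E
```

```text
t 2.1 tcp [ 0.4541 -0.0519  0.2309] track [[-65.1 -80. ]] tooly deg 69.95 z [-0.    -0.002 -1.   ] F [ 0.9 -0.7 -0.3] w 0.0 q [-0.25  0.14 -0.24  1.19 -0.    0.1 ]
red (276, 157, 144, 29) [490.2  42.1] [157.8  31.8] 70.4 [[-79.0, -58.0], [-47.0, -58.0], [-48.0, 100.0], [-79.0, 100.0]]
red (191, 169, 75, 18) [451.2 -85.2] [84.1 18.9] 70.9 [[-66.0, -154.0], [-47.0, -154.0], [-48.0, -70.0], [-67.0, -70.0]]
yel (269, 84, 76, 22) [395.1  19. ] [69.4 18.5] 69.9 [[-154.0, -68.0], [-136.0, -68.0], [-135.0, 1.0], [-154.0, 2.0]]
```

View pics/w1.png

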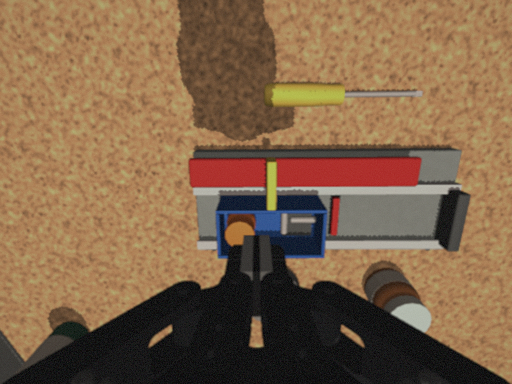

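The wrist view shows the ear at columns 266–277 and rows 160–210. The bar lies at rows 157–186, and the shut fingers are over the bin side of the image. Next I localise the ear.

```bash
python3 - <<'E'
from loc import *
P=camera_params("wrist");im=cv2.imread("pics/w1.png")[:,:,::-1].copy()
for c in blobs(im,(22,130,60),(36,255,255),80):
    x,y,w,h=cv2.boundingRect(c);print(x,y,w,h)
    if y>140: print(tr(plane("wrist",[(x,y),(x+w,y),(x,y+h),(x+w,y+h)],.08,P)).round(1).tolist(), tr(plane("wrist",[(x,y+h/2)],.052,P)).round(1))
E
```

```text
269 84 76 22
266 158 11 52
[[-86.3, -68.3], [-86.3, -57.3], [-30.8, -67.8], [-30.8, -56.2]] [[-51.2 -67.1]]
```

Call:
apply_moves([
  [1, -0.1, -1.7, 0, 0],
  [1, 0, 0, 2.8, 0],
  [1, 0, 0, 2.8, 0],
  [1, 0, 0, 2.8, 0],
  [1, 0, 0, 2.8, 0],
  [1, 0, 0, 2.8, 0],
  [1, 0, 0, 2.0, 0],
  [1, 0, 0, 1.0, 0],
  [1, 0, 0, 0, 0],
  [1, 0, 0, 0, 0],
])

```text
time_s: 2.98
ee_pos: [0.4483, -0.0634, 0.0609]
tool_rot: [-0.001, 0.171, 0.985, 0.0]
contact_force: [0.4, 0.9, 0.4]
grip_width: -0.0002
```

Call:
apply_moves([
  [1, 0, 0, 0.5, 0],
  [1, 0, 0, 0.5, 0],
  [1, 0, 0, 0.5, 0],
  [1, 0, 0, 0.5, 0],
  [1, 0, 0, 0.3, 0],
  [1, 0, 0, 0.2, 0],
  [1, 0, 0, 0, 0],
  [1, 0, 0, 0, 0],
])

```text
time_s: 3.65
ee_pos: [0.4502, -0.0645, 0.0371]
tool_rot: [0.001, 0.172, 0.985, 0.0]
contact_force: [0.1, 0.7, 7.3]
grip_width: 0.0002
```

```bash
python3 - <<'E'
from loc import *
show();f=grab_frame("side");g=grab_frame("top")
cv2.imwrite("pics/s2.png",cv2.resize(np.hstack([f[150:270,180:330],g[150:270,170:320]])[:,:,::-1],None,fx=2.6,fy=2.6,interpolation=cv2.INTER_CUBIC))
E
```

```text
t 3.65 tcp [ 0.4502 -0.0645  0.0371] track [[-64.5 -93.1]] tooly deg 70.24 z [ 0.002  0.    -1.   ] F [0.1 0.7 7.3] w 0.0002 q [-0.28  0.3  -0.58  0.69  0.    0.06]
```

View pics/s2.png

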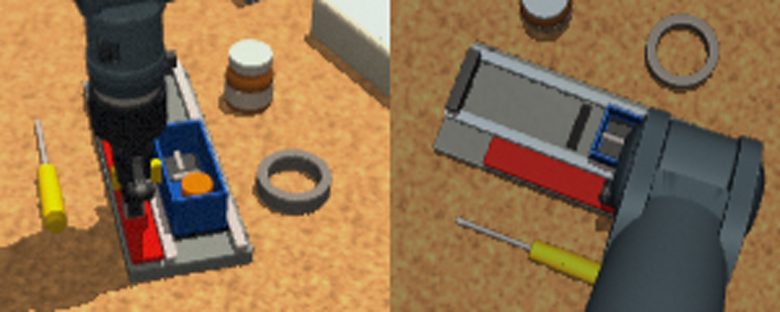

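Force of 7.3 N and TCP z of 37 mm agree on about 11 mm of press. The picture shows the tongue gone from its slot and the fingers behind the ear. I'll press a bit more, then push slowly.

Call:
apply_moves([
  [1, 0, 0, 0.3, 0],
  [1, 0, 0, 0.2, 0],
  [1, 0, 0, 0, 0],
  [1, 0, 0.3, 0, 0],
  [1, 0, 0.3, 0, 0],
  [1, 0, 0.3, 0, 0],
  [1, 0, 0.3, 0, 0],
  [1, 0, 0.3, 0, 0],
  [1, 0, 0.3, 0, 0],
  [1, 0, 0.3, 0, 0],
  [1, 0, 0.3, 0, 0],
  [1, 0, 0, 0, 0],
])

```text
time_s: 4.75
ee_pos: [0.4505, -0.0593, 0.0359]
tool_rot: [-0.003, 0.176, 0.984, -0.022]
contact_force: [-38.9, -55.7, 58.6]
grip_width: -0.0
```

```bash
python3 -c "
from loc import *
show()"
```

```text
t 4.75 tcp [ 0.4505 -0.0593  0.0359] track [[-66.  -88.2]] tooly deg 69.71 z [-0.014 -0.043 -0.999] F [-38.9 -55.7  58.6] w -0.0 q [-0.24  0.31 -0.57  0.69 -0.05  0.11]
```

A 68 N horizontal load with 58 N vertical means the bar is bottomed and the tips are sticking by friction. I'll ease the downward command.

Call:
apply_moves([
  [1, 0, -0.3, -0.1, 0],
  [1, 0, -0.3, -0.1, 0],
  [1, 0, -0.3, -0.1, 0],
  [1, 0, 0, 0, 0],
  [1, 0, 0, 0, 0],
])

```text
time_s: 5.17
ee_pos: [0.4524, -0.0553, 0.036]
tool_rot: [-0.001, 0.173, 0.985, -0.006]
contact_force: [-11.6, -14.7, 23.2]
grip_width: -0.0001
```

```bash
python3 -c "
from loc import *
show()"
```

```text
t 5.17 tcp [ 0.4524 -0.0553  0.036 ] track [[-65.6 -83.8]] tooly deg 70.05 z [-0.003 -0.011 -1.   ] F [-11.6 -14.7  23.2] w -0.0001 q [-0.25  0.31 -0.57  0.69 -0.01  0.1 ]
```

Call:
apply_moves([
  [1, 0, 0, -0.1, 0],
  [1, 0, 0.3, 0, 0],
  [1, 0, 0.3, 0, 0],
  [1, 0, 0.3, 0, 0],
  [1, 0, 0.3, 0, 0],
  [1, 0, 0.3, 0, 0],
  [1, 0, 0, 0, 0],
  [1, 0, 0, 0, 0],
])

```text
time_s: 5.83
ee_pos: [0.459, -0.0401, 0.0367]
tool_rot: [0.001, 0.173, 0.985, -0.005]
contact_force: [-7.5, -11.2, 15.8]
grip_width: -0.0001
```

```bash
python3 - <<'E'
from loc import *
show();f=grab_frame("side");g=grab_frame("top");show()
cv2.imwrite("pics/s3.png",cv2.resize(np.hstack([f[150:270,180:330],g[150:270,170:320]])[:,:,::-1],None,fx=2.6,fy=2.6,interpolation=cv2.INTER_CUBIC))
E
```

```text
t 5.83 tcp [ 0.459  -0.0401  0.0367] track [[-64.5 -67.2]] tooly deg 70.12 z [-0.001 -0.009 -1.   ] F [ -7.5 -11.2  15.8] w -0.0001 q [-0.22  0.31 -0.56  0.7  -0.01  0.13]
t 5.93 tcp [ 0.459  -0.0401  0.0367] track [[-64.6 -67.2]] tooly deg 70.12 z [-0.    -0.009 -1.   ] F [ -6.8 -10.5  16.9] w -0.0004 q [-0.22  0.31 -0.56  0.7  -0.01  0.13]
```

View pics/s3.png

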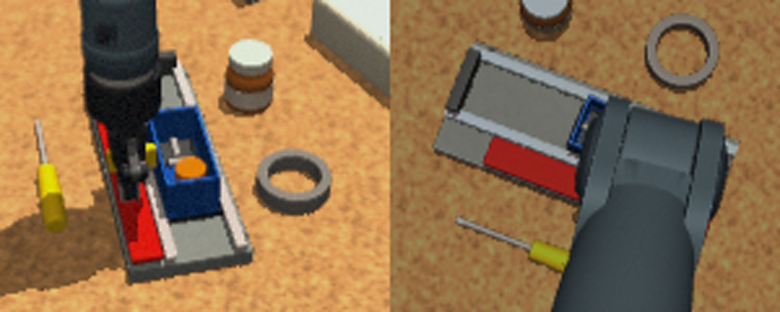

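The bin is moving with the fingers, the pot is upright and the tongue is down. I'll keep pushing.

Call:
apply_moves([
  [1, 0, 0.4, 0, 0],
  [1, 0, 0.5, 0, 0],
  [1, 0, 0.5, 0, 0],
  [1, 0, 0.5, 0, 0],
  [1, 0, 0.5, 0, 0],
  [1, 0, 0.5, 0, 0],
  [1, 0, 0.5, 0, 0],
  [1, 0, 0.5, 0, 0],
  [1, 0, 0.5, 0, 0],
  [1, 0, 0.4, 0, 0],
  [1, 0, 0.2, 0, 0],
  [1, 0, 0, 0, 0],
])

```text
time_s: 6.93
ee_pos: [0.4757, 0.0071, 0.0366]
tool_rot: [0.0, 0.172, 0.985, -0.005]
contact_force: [-7.1, -11.9, 16.2]
grip_width: -0.0001
```

```bash
python3 -c "
from loc import *
show()"
```

```text
t 6.93 tcp [0.4757 0.0071 0.0366] track [[-64.8 -17.1]] tooly deg 70.14 z [-0.001 -0.009 -1.   ] F [ -7.1 -11.9  16.2] w -0.0001 q [-0.11  0.34 -0.52  0.71 -0.01  0.23]
```

Call:
apply_moves([
  [1, 0, 0.4, 0, 0],
  [1, 0, 0.5, 0, 0],
  [1, 0, 0.5, 0, 0],
  [1, 0, 0.5, 0, 0],
  [1, 0, 0.5, 0, 0],
  [1, 0, 0.5, 0, 0],
  [1, 0, 0.5, 0, 0],
  [1, 0, 0.5, 0, 0],
  [1, 0, 0.5, 0, 0],
  [1, 0, 0.5, 0, 0],
  [1, 0, 0.5, 0, 0],
  [1, 0, 0.5, 0, 0],
])

```text
time_s: 7.93
ee_pos: [0.495, 0.0622, 0.0364]
tool_rot: [0.0, 0.173, 0.985, -0.005]
contact_force: [-7.5, -13.6, 17.0]
grip_width: -0.0003
```

Call:
apply_moves([
  [1, 0, 0.3, 0, 0],
  [1, 0, 0.3, 0, 0],
  [1, 0, 0.3, 0, 0],
  [1, 0, 0.3, 0, 0],
  [1, 0, 0, 0, 0],
])

```text
time_s: 8.35
ee_pos: [0.4992, 0.0741, 0.0364]
tool_rot: [0.0, 0.173, 0.985, -0.004]
contact_force: [-6.7, -11.9, 15.7]
grip_width: 0.0
```

```bash
python3 - <<'E'
from loc import *
show();f=grab_frame("side");g=grab_frame("top")
cv2.imwrite("pics/s4.png",cv2.resize(np.hstack([f[150:270,180:330],g[150:270,170:320]])[:,:,::-1],None,fx=2.6,fy=2.6,interpolation=cv2.INTER_CUBIC))
E
```

```text
t 8.35 tcp [0.4992 0.0741 0.0364] track [[-65.4  53.9]] tooly deg 70.13 z [-0.001 -0.009 -1.   ] F [ -6.7 -11.9  15.7] w 0.0 q [ 0.03  0.39 -0.44  0.74 -0.01  0.37]
```

View pics/s4.png

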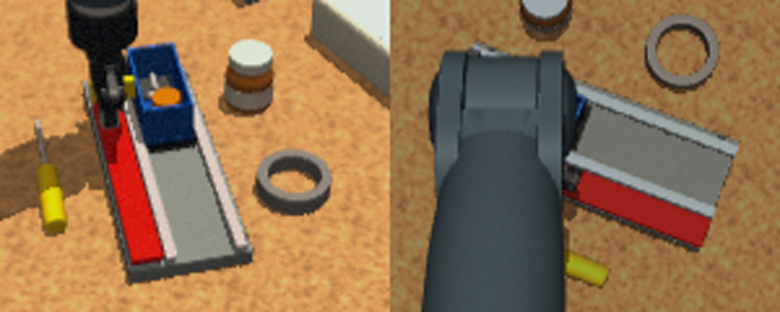

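Nearly home: no end-block force yet, and the expected remainder is about 12–15 mm. I'll push gently until the force jumps.

Call:
apply_moves([
  [1, 0, 0.3, 0, 0],
  [1, 0, 0.3, 0, 0],
  [1, 0, 0.3, 0, 0],
  [1, 0, 0.1, 0, 0],
  [1, 0, 0, 0, 0],
])

```text
time_s: 8.87
ee_pos: [0.5018, 0.0817, 0.0364]
tool_rot: [-0.0, 0.173, 0.985, -0.006]
contact_force: [-9.5, -17.6, 19.1]
grip_width: -0.0004
```

Call:
apply_moves([
  [1, 0, 0.2, 0, 0],
  [1, 0, 0.2, 0, 0],
  [1, 0, 0, 0, 0],
])

```text
time_s: 9.12
ee_pos: [0.5017, 0.0818, 0.0365]
tool_rot: [-0.001, 0.174, 0.985, -0.011]
contact_force: [-13.9, -29.9, 24.5]
grip_width: -0.0001
```

```bash
python3 -c "
from loc import *
show()"
```

```text
t 9.12 tcp [0.5017 0.0818 0.0365] track [[-65.7  62. ]] tooly deg 69.97 z [-0.005 -0.021 -1.   ] F [-13.9 -29.9  24.5] w -0.0001 q [ 0.05  0.4  -0.43  0.75 -0.02  0.4 ]
```

The force is rising with no motion. I'll rule out friction sticking by easing the down force slightly and pushing once more.

Call:
apply_moves([
  [1, 0, 0, -0.1, 0],
  [1, 0, 0.1, 0, 0],
  [1, 0, 0.1, 0, 0],
  [1, 0, 0, 0, 0],
])

```text
time_s: 9.45
ee_pos: [0.5019, 0.0825, 0.037]
tool_rot: [-0.001, 0.174, 0.985, -0.012]
contact_force: [-13.0, -33.1, 22.4]
grip_width: 0.0001
```

```bash
python3 - <<'E'
from loc import *
show();P=camera_params("wrist");f=grab_frame("wrist");cv2.imwrite("pics/w5.png",f[:,:,::-1])
E
```

```text
t 9.45 tcp [0.5019 0.0825 0.037 ] track [[-65.7  62.7]] tooly deg 69.91 z [-0.006 -0.023 -1.   ] F [-13.  -33.1  22.4] w 0.0001 q [ 0.05  0.4  -0.42  0.75 -0.02  0.4 ]
```

View pics/w5.png

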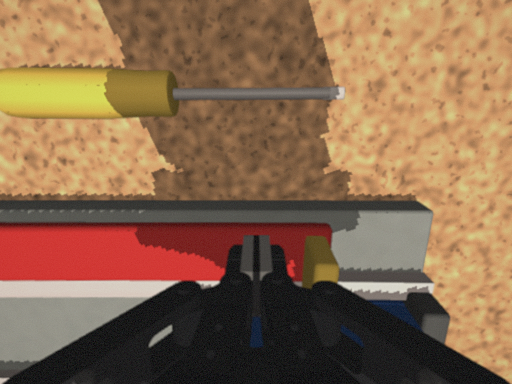

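The wrist view shows the bin's blue front touching the dark end block at about (410,310), so it is home. I'll back the fingers off the ear, then go straight up.

Call:
apply_moves([
  [1, 0, -0.5, 0, 0],
  [1, 0, -0.5, 0, 0],
  [1, 0, -0.5, 0, 0],
  [1, 0, 0, -0.5, 0],
  [1, 0, 0, -1, 0],
  [1, 0, 0, -1.5, 0],
  [1, 0, 0, -3, 0],
  [1, 0, 0, -3, 0],
  [1, 0, -3, -3, 0],
  [1, 0, -3, -3, 0],
  [1, 0, -3, 0, 0],
  [1, 0, 0, 0, 0],
])

```text
time_s: 10.5
ee_pos: [0.4703, -0.0088, 0.1874]
tool_rot: [0.002, 0.174, 0.985, -0.001]
contact_force: [0.4, 0.4, 0.2]
grip_width: 0.0001
```

Call:
apply_moves([
  [1, 3, -3, 0, 0],
  [1, 3, -3, 0, 0],
  [1, 3, -3, 0, 0],
  [1, 0, -3, 0, 0],
  [1, 0, 0, 0, 0],
  [1, 0, 0, 0, 0],
])

```text
time_s: 11.0
ee_pos: [0.3462, -0.0871, 0.1849]
tool_rot: [-0.0, 0.173, 0.985, 0.0]
contact_force: [1.0, 0.4, 0.4]
grip_width: 0.0002
```

```bash
python3 - <<'E'
from loc import *
show();f=grab_frame("side");g=grab_frame("top")
cv2.imwrite("pics/s6.png",cv2.resize(np.hstack([f[150:270,180:330],g[150:270,170:320]])[:,:,::-1],None,fx=2.6,fy=2.6,interpolation=cv2.INTER_CUBIC))
for n,im in(("side",f),("top",g)):
  for nm,lo,hi,z in(("yel",(22,150,100),(34,255,255),.08),("red",(0,190,80),(5,255,255),.048)):
    for c in blobs(im,lo,hi,15):
        w=tr(plane(n,c[:,0,:],z))
        if abs(w).max()<200: print(n,nm,w.min(0).round(),w.max(0).round())
E
```

```text
t 11.0 tcp [ 0.3462 -0.0871  0.1849] track [[-154.7 -149.6]] tooly deg 70.05 z [-0.001  0.    -1.   ] F [1.  0.4 0.4] w 0.0002 q [-0.42 -0.04 -0.55  1.06  0.   -0.08]
side yel [-158. -140.] [-136.  -43.]
side yel [-81.  56.] [-29.  96.]
side red [ -77. -161.] [-44.  89.]
side red [-26. -12.] [20.  2.]
top yel [-159.  -73.] [-136.   13.]
top yel [-82.  82.] [-32.  91.]
top red [ -80. -159.] [-47.  82.]
top red [-27.  10.] [20. 18.]
```

View pics/s6.png

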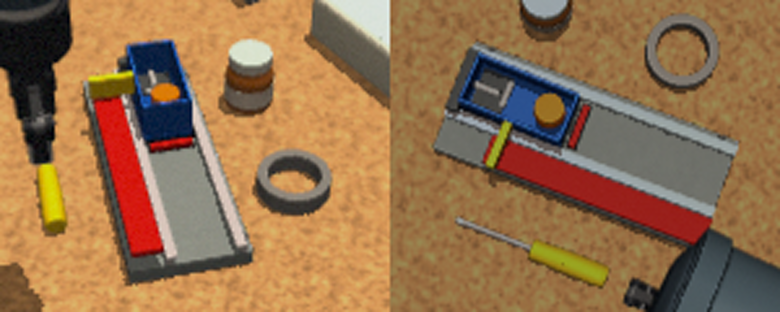

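The bin is home (ear centre at y ≈ 86.5 mm), the red tongue is visible behind it, the pot is upright and the arm is clear, so I'm handing in.

```bash
python3 -c "
from station import *
print(sign_off())"
```

```text
the job is handed in; nothing more can be done
None
```

The bin is home against the end block with the red stop up behind it, and I handed the job in at about 11 s of the 38 s. No verdict is reported, so this rests on my own last checks.

**What I did:** I pressed the bar with the shut fingertips behind the yellow ear. Holding it down, I pushed the bin over the stop until the force rose at the end block. Then I backed off the ear, lifted and moved clear.

**Last checks:**
- **Bin:** the top camera puts the ear centre at about y = 86.5 mm in the track frame, where home is 86 mm.
- **Stop:** the tongue is visible behind the bin in both views, at y ≈ 10–18 mm. I did not measure the bar's height, so "within 2 mm of up" is judged by eye.
- **Pot:** it stands upright in the bin.
- **Other things on the bench:** the screwdriver, the tape roll and the screw jar look undisturbed. The carton, spray can and torch were out of the last picture, and the arm passed well above that height.
- **Robot:** it touches nothing, with about 1 N of residual force.

**What went wrong on the way:**
- **First push:** it stuck because I had pressed the bar too hard against its bottom. The readings were about 59 N vertical and 68 N horizontal, roughly 90 N in all at the wrist against the 120 N limit. I eased the downward force and the bin then slid freely.
- **Contact point:** the last wrist picture showed a gap between the fingertips and the foot of the ear, so the push probably bore on the fingers higher up.
- **Side camera:** it gave a wider, less precise ear position (y = 56 to 96 mm) because it also sees the ear's rear face.

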